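# Dispense one cassette with the slider

## Robot

A 7-joint arm with a two-finger parallel gripper is mounted at the origin on a cart in front of the work surface, level with it; the furniture and walls round the work are solid. World frame = base frame: x ahead of the robot, y to its left, z up, the work surface at z = 0. Lengths are in m, angles in rad, forces in N, time in s.
With the tool pointing down it reaches from about 0.425 to 0.925 m from the base axis. Payload 6.8 kg.
Tool frame: the origin (TCP) lies on the centre line of the jaws, within the pads' length; the fingertips stand 25 mm ahead of it and the grasp point (between the pads) lies 6 mm ahead of it; z points along the fingers, y is the line along which they close (so a half turn about z gives the same grasp; the last joint's range is limited). The gripper opens to 85 mm and grips with 20 to 120 N. Pads are 22 mm wide; open, the fingers measure 114 mm over their backs; the gripper's body (76 mm by 85 mm) begins 54 mm behind the grasp point. The pads swing forward as they close: fully open they stand 13 mm farther back than shut.
Start: joints at [-1.359, 0.477, 0.022, 1.555, -0.011, 1.109, -0.083], TCP at [0.212, 0.641, 0.256] pointing down, gripper open.
Joint ranges: [-2.96, 2.96], [-0.34, 2.1], [-1.41, 1.46], [0.24, 2.44], [-1.37, 4.51], [0.17, 1.92], [-2.96, 2.96]. Speed limits (rad/s): [2.39, 2.39, 3.14, 3.14, 3.14, 3.14, 3.14].

## Interface

Orientations are given as a rotation vector (axis times angle).
In Python, from bench import telemetry, grab_frame, job gives the robot as it stands.
- The arm moves only by the tool apply_moves, never from a script. Its argument "rows" is a list of rows, each a list of 2 entries, a list of its own where there are three numbers: the shift along the tool's x, y, z each as a share of 250 mm, from -1 to 1, then the turn, a rotation vector about the tool's x, y, z each as a share of pi rad, from -1 to 1. A call has 1 to 10 rows; each row is the pose to reach, as a shift and turn from the pose commanded when the call began, along the tool's axes at that moment, turning the shorter way round; what a row does not reach only later rows make up. A row lasts 1/8 s, in which the tool goes at most 62.5 mm and 10.7 degrees, less where a joint would pass 70% of its speed; a pose out of reach is approached as far as the arm can. A call with a number of a shift or a turn outside -1 to 1 is refused whole. A call with a gripper value outside its range is refused whole. "jaw" is the gripper's target within -1 to 1 (fully open at 1, half-way at 0, shut at -1), set as the call begins (left out, the last holds). The fingers move at their own pace and stop on an object; "newtons" is the grip in N (left out, the last holds). Time passes only in rows, so rows that repeat a pose let the fingers close. It gives the time, the measured TCP pose, the force, the opening and the grip force at its end, in the units of the state.
- telemetry.get_obs(): the state, without advancing time (a new reading comes with each control period).
- grab_frame(name): name is "scene" or "top"; returns a dict with "frame" (420x560x3 uint8, red, green, blue), "vertical_fov" (degrees; the focal length in pixels is half the picture's height over the tangent of half this angle, whatever the lens; pixels are square), "cx", "cy" (the principal point, pixels), "k1" (the pictures are not rectified: a ray, as slopes to the right and down, at radius r is drawn at 1 + k1 r^2 times it, then the intrinsics apply), "origin" and "attitude" of the camera in the world. Camera axes: x right, y up, looking along -z (the intrinsics and any distortion apply to the point x, -y, -z); pixel columns grow to the right and rows downward; lengths in m; the calibration is good to about 2 mm. A picture is of the moment at which its call begins. There is no depth.
- job.hand_in(): hands the job in; it is judged then, once.
The state is a dict: "clock": time; "joints": joint angles; "qvel": joint speeds; "tau": joint torques, N m; "tcp_pos": TCP position; "orientation": TCP orientation; "contact_force": force on the tool from outside, world axes, zero at the start; "moment": the same for the moment, N m; "grip_width": finger opening in m; "gripper_force": force on a finger pad.
Only numpy, scipy, OpenCV 4.12 (cv2) and the standard library are available. Lean on these libraries where they do the work, as an engineer would, in place of code of your own. Each camera call takes 0.05 s, during which the arm holds its last target. There are 200 camera calls.

## Task

Two cassette dispensers stand on the bench; one still has a stack of cassettes in its magazine, the other has run empty. Dispense one cassette from the loaded one: hook a fingertip behind the upturned lip of its slider and draw the slider out to its stop, so that the bottom cassette drops into the catch tray, then push the slider fully home again with a fingertip, so that the next cassette drops into place. Do it once and without pinching the lip, keep the fingers off the cassettes, and leave the empty dispenser and the other things as they are.

Things in the scene. Friction and masses are not known exactly. Their poses are not given: they have to be found in the camera images.
- disp_1: the loaded cassette dispenser, fixed: white housing 196 x 68 mm with an upright magazine (37 x 50 mm, top at 98 mm), a steel slider through it and an open catch tray at the front. Origin on the bench under the magazine's centre; z up, -x to its front, where the slider comes out. The catch tray reaches from 25 to 112 mm in front of it, its floor 7 mm and its walls at most 20 mm high
- slider_1 (a joint): slider of the loaded dispenser: 0 = fully home, 0.05 = drawn out to its stop (m); moves against about 1.5 N of friction and stays where it is left. Its pocket carries the bottom cassette from under the stack until it drops through to the catch tray; its rear plate holds the rest of the stack up until it is home
- lip_1 (a point): loaded dispenser: middle of the top edge, rear face, of the slider's upturned lip; axes as the dispenser's. The lip, 56 mm wide and 4 mm thick, spans the slider's front end; its top is 72 mm, the slider's flat top 53 mm above the bench. With the slider home the magazine is 60 mm behind this face; between them is an open window, the housing beside it 56 mm high
- disp_2: the empty cassette dispenser, fixed: white housing 196 x 68 mm with an upright magazine (37 x 50 mm, top at 98 mm), a steel slider through it and an open catch tray at the front. Origin on the bench under the magazine's centre; z up, -x to its front, where the slider comes out. Same model, no cassettes in it
- lip_2 (a point): empty dispenser: middle of the top edge, rear face, of the slider's upturned lip; axes as the dispenser's. The lip, 56 mm wide and 4 mm thick, spans the slider's front end; its top is 72 mm, the slider's flat top 53 mm above the bench. To be left where it is
- stack_1: cassette at the bottom of the stack, the one to be dispensed: blue plastic, 41 x 28 x 6 mm, lying crosswise in the slider's pocket; origin at the centre of its underside, 48 mm above the bench at the start; z up
- stack_2: second cassette of the stack, same kind; drops into the slider's pocket (origin 48 mm above the bench) once the first is gone and the slider is home
- stack_3: third cassette of the stack from below, same kind
- stack_4: fourth cassette of the stack from below, same kind
- stack_5: fifth cassette of the stack from below, same kind
- stack_6: sixth and topmost cassette of the stack, same kind, its top 83 mm above the bench, inside the magazine
- block_a: bystander: cassette with a wax block on it, 41 x 28 x 13 mm, lying on the bench; origin at the centre of its underside
- block_b: bystander: another cassette with a wax block, 41 x 28 x 13 mm, lying on the bench; origin at the centre of its underside
- forceps_1: bystander: straight steel forceps, 127 x 13 x 8 mm, lying on the bench; origin at the centre of the underside
- marker_2: bystander: white slide marker pen, 126 mm long, 13 mm thick, lying on the bench; origin at the centre of the underside
Things that resemble listed ones, but are neither listed nor needed, are in the scene too. Leave any red look-alike of the disp_1 alone.

How it is judged:
On the way:
1. the slider is drawn out to its stop and the bottom cassette has dropped into the catch tray (value of joint slider_1 above 0.046 m and x of stack_1 in the frame of disp_1 between -0.115 and -0.03 m and y of stack_1 in the frame of disp_1 between -0.034 and 0.034 m and z of stack_1 in the frame of disp_1 below 0.036 m), for 0.1 s.
At the end, for the whole second after the job is handed in: the slider of the loaded dispenser is home to within 3 mm, the first cassette lies at rest in its catch tray, the second has dropped into the slider's pocket (underside within 3 mm of 48 mm above the bench) and it and the others are still within 10 mm of the magazine's axis (value of joint slider_1 below 0.003 m and x of stack_1 in the frame of disp_1 between -0.115 and -0.03 m and y of stack_1 in the frame of disp_1 between -0.034 and 0.034 m and z of stack_1 in the frame of disp_1 below 0.036 m and linear speed of each of stack_1, stack_2 below 0.02 m/s and z of stack_2 in the frame of disp_1 between 0.045 and 0.051 m and horizontal distance between each of stack_2, stack_3, stack_4, stack_5, stack_6 and disp_1 below 0.01 m); the robot touches nothing.
It fails at once if a second cassette leaves the magazine (horizontal distance between any of stack_2, stack_3, stack_4, stack_5, stack_6 and disp_1 above 0.025 m or z of any of stack_1, stack_2, stack_3, stack_4, stack_5, stack_6 in the frame of disp_1 above 0.095 m).
It fails at once if the fingers touch a cassette of the stack (over 0.5 N) (contact force between the fingers and stack_1 above 0.5 N or contact force between the fingers and stack_2 above 0.5 N or contact force between the fingers and stack_3 above 0.5 N or contact force between the fingers and stack_4 above 0.5 N or contact force between the fingers and stack_5 above 0.5 N or contact force between the fingers and stack_6 above 0.5 N).
It fails at once if the lip is pinched: the fingers press on its front and its rear at the same time (contact force between the fingers and slider_1_c6 above 2 N and contact force between the fingers and slider_1_c5 above 2 N).
It fails at once if the empty dispenser is worked: its slider moves by more than 5 mm (distance of lip_2 from where it was at the start of the episode above 0.005 m).
It fails at once if a bystander is moved by more than 15 mm (distance of any of block_a, block_b, forceps_1, marker_2 from where it was at the start of the episode above 0.015 m).
It also fails if it takes over 42 s, if anything falls off the work surface, if the arm or the gripper's body presses on something with over 40 N, if the wrist force passes 120 N, or if a joint passes its speed limit or range.

## Working session

There is one attempt and no reset: what is moved stays moved. The work goes in short steps, Python scripts to look and compute and a tool call to move; the robot and the scene stay as the last step left them, time stands still between calls to the robot, and variables do not carry over. Pictures are saved under pics/ and viewed, at most 10 in all, crops included, and the job is handed in when it is done.

Besides the shell and the picture viewer there is one more tool, called after "Emit:" as name(argument=value, ...), one argument or row to a line, values as JSON. apply_moves: Moves the arm, as the interface text tells. Its arguments: {"type":"object","properties":{"rows":{"type":"array"},"jaw":{"type":"number"},"newtons":{"type":"number"}},"required":["rows"]}

```bash
mkdir -p pics; ls
cat > h.py <<'E'
import numpy as np, cv2, pickle
from scipy.spatial.transform import Rotation as R
def att(a):
    a=np.array(a,float)
    if a.shape==(3,3): return a
    return (R.from_rotvec(a) if a.size==3 else R.from_quat(a)).as_matrix()
def cam(d):
    f=d["frame"].shape[0]/2/np.tan(np.radians(d["vertical_fov"])/2)
    return f,att(d["attitude"]),np.array(d["origin"])
def ray(d,u,v,z):
    f,A,o=cam(d); x=(u-d["cx"])/f; y=(v-d["cy"])/f
    rd=np.hypot(x,y); r=rd
    for _ in range(30): r=rd/(1+d["k1"]*r*r)
    s=r/rd if rd>0 else 1
    w=A@np.array([x*s,-y*s,-1]); t=(z-o[2])/w[2]
    return o+t*w
def proj(d,p):
    f,A,o=cam(d); c=A.T@(np.array(p)-o); x=c[0]/-c[2]; y=-c[1]/-c[2]
    k=1+d["k1"]*(x*x+y*y); return d["cx"]+f*x*k, d["cy"]+f*y*k
def snap(n,tag):
    from bench import grab_frame
    d=grab_frame(n); pickle.dump(d,open(f"pics/{tag}.pkl","wb")); return d
def load(tag): return pickle.load(open(f"pics/{tag}.pkl","rb"))
def save(img,name,s=1):
    cv2.imwrite(f"pics/{name}.png",cv2.resize(img[:,:,::-1],None,fx=s,fy=s,interpolation=cv2.INTER_CUBIC))
E
python3 - <<'E'
from h import *
from bench import telemetry
for n in("scene","top"):
    d=snap(n,n+"0"); save(d["frame"],n+"0",1.4)
    print(n,{k:v for k,v in d.items() if k!="frame"})
print(telemetry.get_obs())
E
```

```text
pics
scene {'vertical_fov': 47.5913962987762, 'cx': 271.1911568609071, 'cy': 197.8231552295842, 'k1': -0.06989611148353016, 'origin': array([0.25657239, 0.52156386, 0.88071249]), 'attitude': array([ 0.22575843, -0.90055646, -2.53754828])}
top {'vertical_fov': 48.742614180205756, 'cx': 279.6094300633026, 'cy': 213.51659563136707, 'k1': 0.007576972588861169, 'origin': array([ 0.4567838 , -0.03427761,  1.25464014]), 'attitude': array([ 0.04361775, -0.0657486 , -1.57454511])}
{'clock': 0.1, 'joints': array([-1.35910172,  0.47770026,  0.02233834,  1.55634287, -0.01149082,
        1.10933817, -0.08308036]), 'qvel': array([ 5.15232909e-05, -3.74901979e-03,  2.10144485e-03, -7.98324972e-04,
       -9.87077670e-04, -2.50580811e-04,  1.83570949e-03]), 'tau': array([ 4.28233398e-03, -5.97763145e+01,  1.61338817e+00, -2.81953901e+01,
        1.27919280e-02,  5.05331976e-03,  5.94342350e-05]), 'tcp_pos': array([0.21205167, 0.64030018, 0.25543846]), 'orientation': array([-5.00098201e-01, -3.10139138e+00,  2.59907146e-03]), 'contact_force': array([-0.01621175, -0.07990444, -0.26345163]), 'moment': array([-0.03001565,  0.02593061, -0.02752629]), 'gripper_force': 0.0, 'grip_width': 0.08531209020833837}
```

View pics/scene0.png

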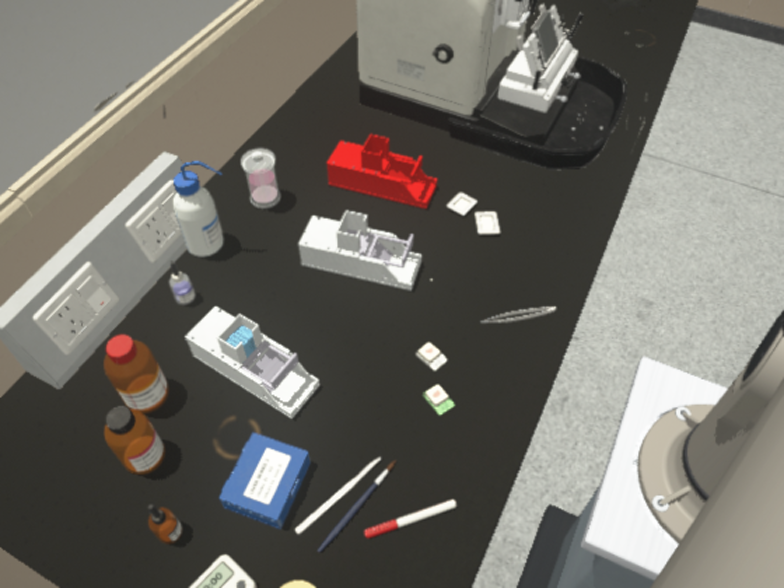

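View pics/top0.png

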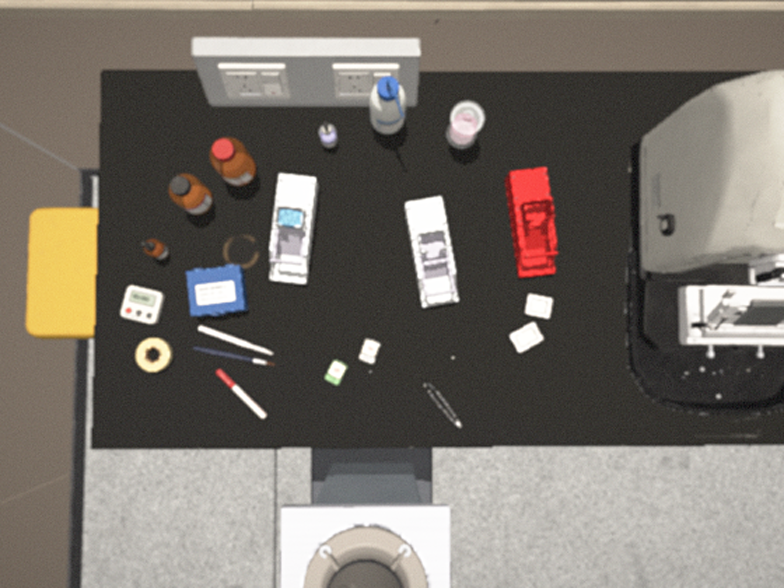

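Candidates (top view, displayed pixels): white with blue cassettes at (292,228), white empty at (432,250), red look-alike at (532,220). I choose the one at (292,228), and check it in a close crop.

Run:
```python
from h import *
t=load("top0")["frame"][118:208,185:235]; s=load("scene0")["frame"][215:300,128:232]
a=cv2.resize(t,None,fx=6,fy=6,interpolation=cv2.INTER_CUBIC); b=cv2.resize(s,None,fx=4.5,fy=4.5,interpolation=cv2.INTER_CUBIC)
c=np.zeros((540,300+b.shape[1],3),np.uint8); c[:,:300]=a; c[:b.shape[0],300:]=b; save(c,"crop1")
```

```text
(no output)
```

View pics/crop1.png

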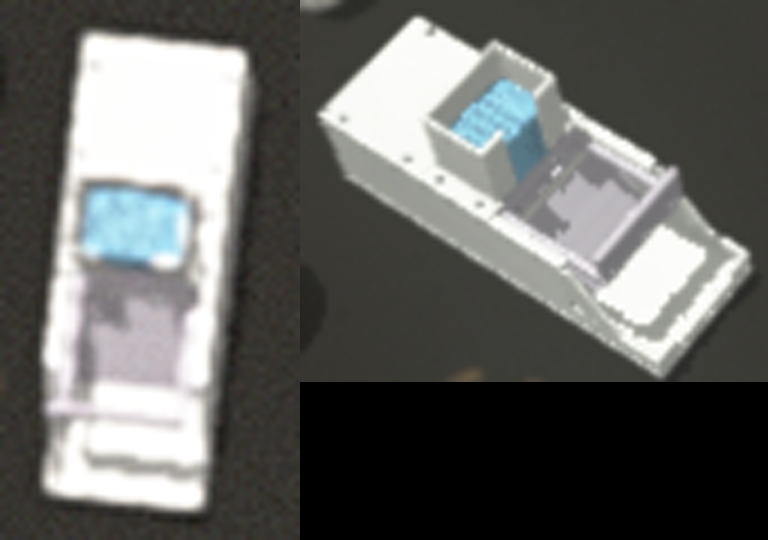

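The crop confirms blue cassettes in this white dispenser's magazine. The lip is at about (165,415) in the top crop, running from (590,270) to (680,180) in the scene crop. Next I fit the pose.

```bash
cat > fit.py <<'E'
from h import *
from scipy.optimize import least_squares
T=load("top0");S=load("scene0")
tp=lambda u,v:(T,u/6+185-.4,v/6+118-.4); sp=lambda u,v:(S,(u-300)/4.5+128-.4,v/4.5+215-.4)
C=[(sp(318,113),(84,34,56)),(sp(418,15),(84,-34,56)),(sp(660,378),(-112,34,0)),(sp(425,122),(18.5,25,98)),(sp(492,40),(18.5,-25,98)),(sp(555,78),(-18.5,-25,98)),(sp(682,172),(-80,-28,72)),
(tp(250,48),(84,-34,56)),(tp(82,32),(84,34,56)),(tp(43,495),(-112,34,18)),(tp(205,510),(-112,-34,18))]
def w(p,q):
    c,s=np.cos(p[2]),np.sin(p[2]); q=np.array(q)/1000
    return np.array([p[0]+c*q[0]-s*q[1],p[1]+s*q[0]+c*q[1],q[2]])
def res(p): return np.concatenate([np.array(proj(m[0],w(p,q)))-m[1:] for m,q in C])
if __name__=="__main__":
    r=least_squares(res,[.6,.15,0],loss="soft_l1"); print(r.x); print(np.round(r.fun.reshape(-1,2),1))
    for q in[(-78.5,0,72),(-78.5,28,72),(-78.5,-28,72),(-112,0,0)]:
        p=w(r.x,q); print(q,np.round(p,4),np.round((np.array(proj(T,p))-[184.6,117.6])*6),np.round((np.array(proj(S,p))-[127.6,214.6])*4.5+[300,0]))
    from bench import telemetry
    o=telemetry.get_obs(); print(R.from_rotvec(o["orientation"]).as_matrix().round(3))
E
python3 fit.py
```

```text
[ 0.6887527   0.13416453 -0.11600487]
[[ 0.4  0.5]
 [ 0.   0.6]
 [ 0.6  0.9]
 [-1.4 -1.4]
 [ 0.3 -0.2]
 [ 0.1 -0.5]
 [-1.8 -1.1]
 [-1.3  1.4]
 [ 0.9  1.1]
 [ 0.7 -0.6]
 [-1.  -0.3]]
(-78.5, 0, 72) [0.6108 0.1433 0.072 ] [114. 410.] [632. 210.]
(-78.5, 28, 72) [0.614  0.1711 0.072 ] [ 49. 403.] [592. 256.]
(-78.5, -28, 72) [0.6075 0.1154 0.072 ] [179. 417.] [671. 165.]
(-112, 0, 0) [0.5775 0.1471 0.    ] [129. 504.] [708. 326.]
[[-0.949  0.314 -0.   ]
 [ 0.314  0.949 -0.002]
 [-0.    -0.002 -1.   ]]
```

Emit:
apply_moves(
  rows=[
    [[-0.19,-0.11,0],[0,0,0]],
    [[-0.38,-0.23,0],[0,0,0]],
    [[-0.56,-0.34,0],[0,0,0]],
    [[-0.75,-0.455,0],[0,0,0]],
    [[-0.75,-0.455,0],[0,0,0]],
  ],
  jaw=-1,
  newtons=20,
)

```text
clock: 0.72
tcp_pos: [0.3588, 0.4691, 0.2562]
orientation: [0.514, 3.097, -0.003]
contact_force: [0.0, 1.1, -0.0]
grip_width: 0.0
gripper_force: 0.0
```

Emit:
apply_moves(
  rows=[
    [[-0.19,-0.11,0],[0,0,0]],
    [[-0.38,-0.23,0],[0,0,0]],
    [[-0.56,-0.34,0],[0,0,0]],
    [[-0.75,-0.455,0],[0,0,0]],
    [[-0.75,-0.455,0],[0,0,0]],
  ],
)

```text
clock: 1.35
tcp_pos: [0.4995, 0.3027, 0.2561]
orientation: [0.512, 3.098, -0.003]
contact_force: [0.3, 0.6, -0.2]
grip_width: -0.0003
gripper_force: 0.0
```

Emit:
apply_moves(
  rows=[
    [[-0.19,-0.11,0],[0,0,-0.02]],
    [[-0.38,-0.23,0],[0,0,-0.04]],
    [[-0.56,-0.34,0],[0,0,-0.065]],
    [[-0.74,-0.455,0],[0,0,-0.065]],
    [[-0.74,-0.455,0],[0,0,-0.065]],
    [[-0.74,-0.455,0],[0,0,-0.065]],
  ],
)

```text
clock: 2.1
tcp_pos: [0.6358, 0.143, 0.2557]
orientation: [-0.179, -3.135, -0.002]
contact_force: [-0.4, 0.3, -0.9]
grip_width: 0.0
gripper_force: 0.0
```

```bash
cat > st.py <<'E'
from fit import *
from bench import telemetry
P=np.array([0.68875,0.13416,-0.116])
def state():
    o=telemetry.get_obs(); M=R.from_rotvec(o["orientation"]).as_matrix()
    c,s=np.cos(P[2]),np.sin(P[2]); D=np.array([[c,s],[-s,c]])
    f=np.array(o["contact_force"])
    q=np.r_[D@(o["tcp_pos"][:2]-P[:2]),o["tcp_pos"][2]]
    print("t",round(o["clock"],2),"disp mm",np.round(q*1000,1),"yaw err deg",round(np.degrees(np.arctan2(M[1,0],M[0,0])-np.pi-P[2]),2),"toolz",M[:,2].round(3),"F disp",np.round(np.r_[D@f[:2],f[2]],1),"w",round(o["grip_width"],3)); return q
if __name__=="__main__": state()
E
python3 st.py
```

```text
t 2.1 disp mm [-53.6   2.6 255.7] yaw err deg 0.13 toolz [-0.001  0.001 -1.   ] F disp [-0.4  0.3 -0.9] w 0.0
```

Emit:
apply_moves(
  rows=[
    [[0,-0.01,0.2],[0,0,0]],
    [[-0.01,-0.01,0.4],[0,0,0]],
    [[-0.012,-0.01,0.52],[0,0,0]],
    [[-0.012,-0.01,0.52],[0,0,0]],
    [[-0.012,-0.01,0.52],[0,0,0]],
  ],
)

```text
clock: 2.72
tcp_pos: [0.6396, 0.1398, 0.1277]
orientation: [0.178, 3.135, 0.002]
contact_force: [-0.8, -0.2, 0.3]
grip_width: -0.0001
gripper_force: 0.0
```

Run:
```python
from st import *
q=state(); S=snap("scene","scene1"); T=snap("top","top1")
save(S["frame"][160:300,100:260],"crop2",4.9)
for dz in(25,38): 
  for dx in(-11,11):
   for dy in (-14.5,14.5):
    p=w(P,(q[0]*1000+dx,q[1]*1000+dy,q[2]*1000-dz)); print(dz,dx,dy,np.round((np.array(proj(S,p))-[99.6,159.6])*4.9))
```

```text
t 2.73 disp mm [-4.950e+01 -1.000e-01  1.277e+02] yaw err deg 0.13 toolz [ 0.002  0.001 -1.   ] F disp [-0.8 -0.3  0.3] w -0.0
25 -11 -14.5 [477. 410.]
25 -11 14.5 [431. 462.]
25 11 -14.5 [435. 385.]
25 11 14.5 [388. 436.]
38 -11 -14.5 [482. 428.]
38 -11 14.5 [436. 479.]
38 11 -14.5 [440. 403.]
38 11 14.5 [394. 453.]
```

View pics/crop2.png

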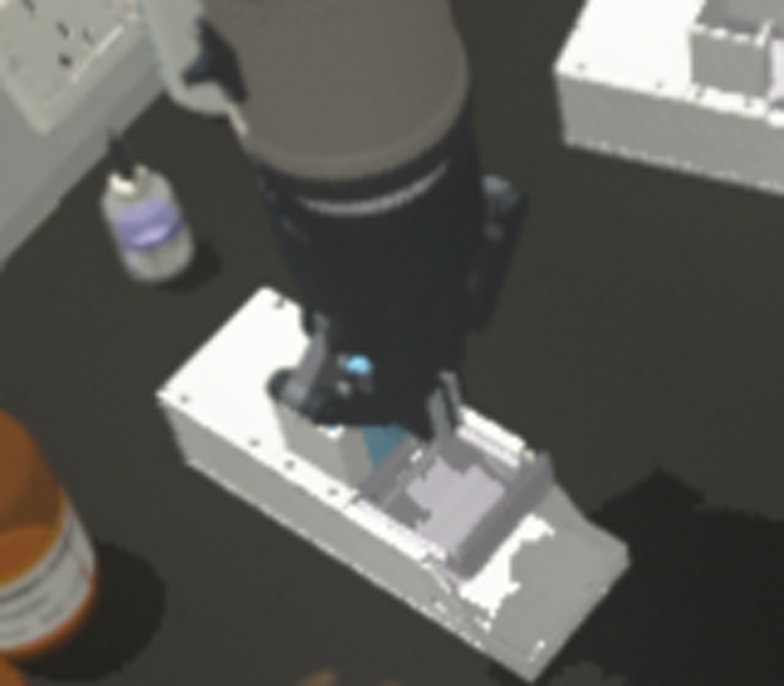

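The gripper is over the window between magazine and lip. The tip is near (437,440) and the lip runs from (455,565) to (545,470), with free space around. Descending.

Emit:
apply_moves(
  rows=[
    [[0,0,0.05],[0,0,0]],
    [[0,0,0.1],[0,0,0]],
    [[0,0,0.13],[0,0,0]],
    [[0,0,0.15],[0,0,0]],
    [[0,0,0.165],[0,0,0]],
    [[0,0,0.165],[0,0,0]],
  ],
)

```text
clock: 3.58
tcp_pos: [0.6391, 0.1379, 0.0848]
orientation: [-0.182, -3.136, 0.0]
contact_force: [-0.5, 1.0, -0.2]
grip_width: 0.0
gripper_force: 0.0
```

```bash
python3 st.py
```

```text
t 3.58 disp mm [-49.7  -2.   84.8] yaw err deg 0.02 toolz [-0. -0. -1.] F disp [-0.6  1.  -0.2] w 0.0
```

Emit:
apply_moves(
  rows=[
    [[0.03,0.004,0],[0,0,0]],
    [[0.05,0.008,0],[0,0,0]],
    [[0.07,0.008,0],[0,0,0]],
    [[0.09,0.008,0],[0,0,0]],
    [[0.11,0.008,0],[0,0,0]],
    [[0.13,0.008,0],[0,0,0]],
    [[0.15,0.008,0],[0,0,0]],
    [[0.17,0.008,0],[0,0,0]],
    [[0.19,0.008,0],[0,0,0]],
    [[0.21,0.008,0],[0,0,0]],
  ],
)

```text
clock: 4.82
tcp_pos: [0.5869, 0.146, 0.0851]
orientation: [-0.182, -3.136, 0.0]
contact_force: [2.1, 0.2, 0.6]
grip_width: -0.0002
gripper_force: 1.0
```

```bash
python3 st.py
```

```text
t 4.83 disp mm [-102.5   -0.    85.1] yaw err deg 0.02 toolz [-0. -0. -1.] F disp [2.  0.5 0.6] w -0.0
```

Emit:
apply_moves(
  rows=[
    [[0.015,0,0],[0,0,0]],
    [[0.03,0,0],[0,0,0]],
    [[0.04,0,0],[0,0,0]],
    [[0.05,0,0],[0,0,0]],
    [[0.05,0,0],[0,0,0]],
  ],
)

```text
clock: 5.45
tcp_pos: [0.5743, 0.1473, 0.0849]
orientation: [-0.181, -3.135, 0.001]
contact_force: [0.9, 0.2, 0.3]
grip_width: -0.0
gripper_force: 0.4
```

Emit:
apply_moves(
  rows=[
    [[0.008,0,0],[0,0,0]],
    [[0.012,0,0],[0,0,0]],
    [[0.012,0,0],[0,0,0]],
  ],
)

```text
clock: 5.82
tcp_pos: [0.5732, 0.1474, 0.0851]
orientation: [0.182, 3.134, 0.0]
contact_force: [6.0, -0.6, -4.3]
grip_width: -0.0
gripper_force: 3.0
```

```bash
python3 st.py
```

```text
t 5.83 disp mm [-116.3   -0.2   85.1] yaw err deg -0.01 toolz [ 0.003 -0.    -1.   ] F disp [ 6.   0.1 -4.3] w -0.0
```

Emit:
apply_moves(
  rows=[
    [[0.01,0,0],[0,0,0]],
    [[0.01,0,0],[0,0,0]],
    [[0.01,0,0],[0,0,0]],
  ],
)

```text
clock: 6.2
tcp_pos: [0.5731, 0.1474, 0.0855]
orientation: [0.183, 3.129, 0.001]
contact_force: [13.1, -0.3, -9.0]
grip_width: 0.0002
gripper_force: 6.0
```

Run:
```python
from st import *
q=state(); S=snap("scene","scene2"); T=snap("top","top2")
save(S["frame"][200:310,120:250],"crop3",5)
```

```text
t 6.2 disp mm [-116.5   -0.2   85.5] yaw err deg -0.04 toolz [ 0.008  0.    -1.   ] F disp [13.1  1.3 -9. ] w 0.0
```

View pics/crop3.png

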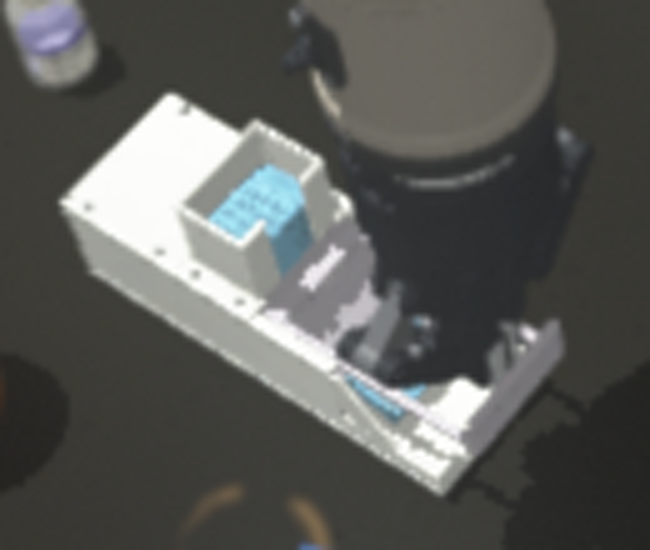

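The slider is out, with its lip at (520,390), and the blue cassette lies in the tray at (385,395). The stack is still in the magazine. Backing off, lifting and crossing to the front of the lip.

Emit:
apply_moves(
  rows=[
    [[-0.03,0,0],[0,0,0]],
    [[-0.06,0,0],[0,0,0]],
    [[-0.06,0,0],[0,0,0]],
    [[-0.06,0,-0.08],[0,0,0]],
    [[-0.06,0,-0.16],[0,0,0]],
    [[-0.06,0,-0.16],[0,0,0]],
  ],
)

```text
clock: 7.05
tcp_pos: [0.5855, 0.1468, 0.1277]
orientation: [0.181, 3.133, 0.003]
contact_force: [0.3, 0.3, -0.5]
grip_width: -0.0
gripper_force: 0.0
```

Emit:
apply_moves(
  rows=[
    [[0.1,0,0],[0,0,0]],
    [[0.22,0,0],[0,0,0]],
    [[0.22,0,0],[0,0,0]],
    [[0.22,0,0],[0,0,0]],
  ],
)

```text
clock: 7.55
tcp_pos: [0.5302, 0.1528, 0.1253]
orientation: [0.181, 3.136, 0.0]
contact_force: [0.6, -0.3, 0.3]
grip_width: -0.0001
gripper_force: 0.0
```

Run:
```python
from st import *
q=state(); S=snap("scene","scene3"); T=snap("top","top3")
save(S["frame"][200:310,120:250],"crop4",5)
```

```text
t 7.55 disp mm [-1.596e+02  1.000e-01  1.253e+02] yaw err deg 0.03 toolz [ 0.001  0.    -1.   ] F disp [ 0.7 -0.2  0.3] w -0.0
```

View pics/crop4.png

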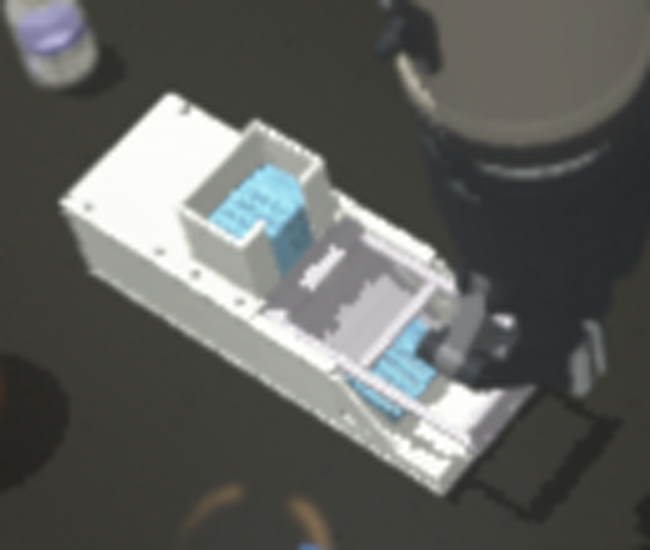

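The cassette lies flat in the tray at (400,370) and the tool now stands in front of the lip at (505,415). Descending, then pushing home.

Emit:
apply_moves(
  rows=[
    [[0.01,0,0.06],[0,0,0]],
    [[0.01,0,0.12],[0,0,0]],
    [[0.01,0,0.16],[0,0,0]],
    [[0.01,0,0.16],[0,0,0]],
  ],
)

```text
clock: 8.15
tcp_pos: [0.5265, 0.1526, 0.0837]
orientation: [-0.181, -3.134, 0.002]
contact_force: [-0.6, 0.2, 0.2]
grip_width: -0.0002
gripper_force: 0.0
```

Emit:
apply_moves(
  rows=[
    [[-0.03,0,0],[0,0,0]],
    [[-0.06,0,0],[0,0,0]],
    [[-0.08,0,0],[0,0,0]],
    [[-0.1,0,0],[0,0,0]],
    [[-0.12,0,0],[0,0,0]],
    [[-0.14,0,0],[0,0,0]],
    [[-0.16,0,0],[0,0,0]],
    [[-0.18,0,0],[0,0,0]],
    [[-0.2,0,0],[0,0,0]],
    [[-0.21,0,0],[0,0,0]],
  ],
)

```text
clock: 9.4
tcp_pos: [0.5797, 0.1469, 0.085]
orientation: [0.182, 3.136, 0.0]
contact_force: [-2.7, 1.0, 1.3]
grip_width: -0.0001
gripper_force: 1.0
```

```bash
python3 st.py
```

```text
t 9.4 disp mm [-109.8    0.    85. ] yaw err deg 0.02 toolz [ 0.  0. -1.] F disp [-2.8  0.6  1.3] w -0.0
```

Emit:
apply_moves(
  rows=[
    [[-0.015,0,0],[0,0,0]],
    [[-0.03,0,0],[0,0,0]],
    [[-0.045,0,0],[0,0,0]],
    [[-0.055,0,0],[0,0,0]],
    [[-0.06,0,0],[0,0,0]],
    [[-0.06,0,0],[0,0,0]],
  ],
)

```text
clock: 10.15
tcp_pos: [0.5945, 0.1451, 0.0851]
orientation: [0.182, 3.136, -0.0]
contact_force: [-0.0, 1.2, 0.1]
grip_width: 0.0001
gripper_force: 0.3
```

Emit:
apply_moves(
  rows=[
    [[-0.008,0,0],[0,0,0]],
    [[-0.014,0,0],[0,0,0]],
    [[-0.014,0,0],[0,0,0]],
  ],
)

```text
clock: 10.52
tcp_pos: [0.5973, 0.1448, 0.085]
orientation: [-0.181, -3.135, 0.0]
contact_force: [-2.9, 0.9, 2.0]
grip_width: -0.0003
gripper_force: 1.8
```

```bash
python3 st.py
```

```text
t 10.53 disp mm [-92.1  -0.   85. ] yaw err deg 0.02 toolz [-0.001 -0.    -1.   ] F disp [-3.   0.5  2. ] w -0.0
```

Emit:
apply_moves(
  rows=[
    [[-0.01,0,0],[0,0,0]],
    [[-0.016,0,0],[0,0,0]],
    [[-0.016,0,0],[0,0,0]],
    [[-0.016,0,0],[0,0,0]],
  ],
)

```text
clock: 11.02
tcp_pos: [0.5976, 0.1448, 0.0844]
orientation: [-0.179, -3.128, 0.001]
contact_force: [-13.8, 1.5, 9.6]
grip_width: -0.0002
gripper_force: 6.9
```

```bash
python3 st.py
```

```text
t 11.03 disp mm [-91.8   0.   84.4] yaw err deg 0.08 toolz [-0.009 -0.    -1.   ] F disp [-13.9  -0.1   9.6] w -0.0
```

Firm stop at home. Retreating forward, then up.

Emit:
apply_moves(
  rows=[
    [[0.04,0,0],[0,0,0]],
    [[0.08,0,0],[0,0,0]],
    [[0.1,0,0],[0,0,0]],
    [[0.15,0,-0.15],[0,0,0]],
    [[0.2,0,-0.35],[0,0,0]],
    [[0.3,0,-0.55],[0,0,0]],
    [[0.3,0,-0.6],[0,0,0]],
    [[0.3,0,-0.6],[0,0,0]],
    [[0.3,0,-0.6],[0,0,0]],
  ],
)

```text
clock: 12.15
tcp_pos: [0.5269, 0.1526, 0.2335]
orientation: [-0.182, -3.134, 0.002]
contact_force: [-1.0, -0.3, 0.2]
grip_width: -0.0001
gripper_force: 0.0
```

Run:
```python
from st import *
q=state(); S=snap("scene","scene4"); T=snap("top","top4")
save(S["frame"][200:310,120:250],"crop5",5)
```

```text
t 12.15 disp mm [-162.9   -0.5  233.5] yaw err deg 0.0 toolz [-0.002 -0.001 -1.   ] F disp [-1.  -0.4  0.2] w -0.0
```

View pics/crop5.png

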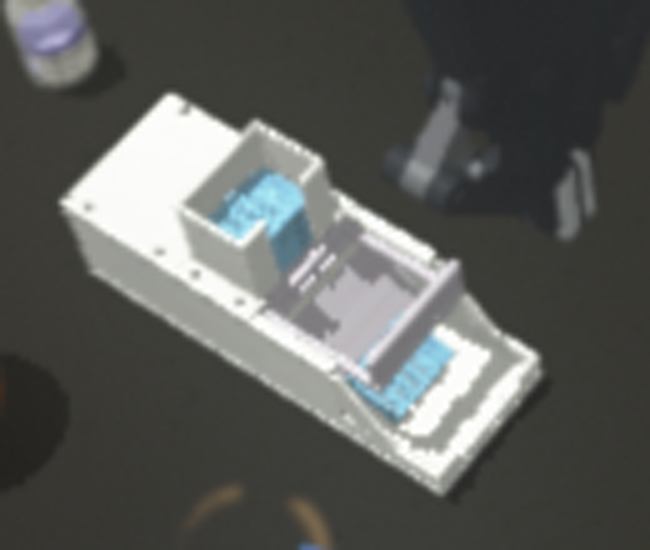

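The slider is home with its lip from (375,375) to (455,270). The stack has dropped a step in the magazine, and the dispensed cassette lies in the tray at (410,375). The arm is clear, so I hand in.

```bash
python3 -c "
from bench import job; print(job.hand_in())"
```

```text
the job is handed in; nothing more can be done
None
```

I drew the loaded dispenser's slider out to its stop and pushed it home. The last picture shows one cassette in the catch tray and the stack dropped a step; the job is handed in, but no verdict was returned.

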